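# Hang a primed cover board on the sloped drying rail

### The arm

A 6-joint arm with a two-finger parallel gripper is mounted at the origin on the work surface. World frame = base frame: x ahead of the robot, y to its left, z up, the work surface at z = 0. Lengths are in m, angles in rad, forces in N, time in s.
With the tool pointing down it reaches from about 0.35 to 0.85 m from the base axis. Payload 8.1 kg.
Tool frame: the origin (TCP) lies at the very end of the fingers, on their centre line; the grasp point (between the pads) lies 19 mm behind it; z points along the fingers, y is the direction in which the jaws open and shut (so a half turn about z gives the same grasp; the last joint's range is limited). The gripper opens to 93 mm and grips with 3 to 60 N. Pads are 15 mm wide; open, the fingers measure 128 mm over their backs; the gripper's body (75 mm by 188 mm) begins 65 mm behind the grasp point.
Start: joints at [-1.365, 0.13, 1.488, -0, 1.523, -0.085], TCP at [0.172, -0.575, 0.198] pointing down, gripper open.
Joint ranges: [-2.96, 2.96], [-0.89, 2.26], [0.02, 2.5], [-1.34, 4.48], [0, 2.73], [-2.66, 2.66]. Speed limits (rad/s): [2.39, 2.39, 2.79, 3.14, 3.14, 3.14].

### API

Orientations are given as a rotation vector (axis times angle).
In Python, from plant import * gives the robot as it stands.
- The arm moves only by the tool apply_moves, never from a script. Its argument "commands" is one flat list of numbers, 7 for each row, row after row: the shift along the world's x, y, z in cm, then the turn, a rotation vector about the world's x, y, z in rad, then the finger opening in cm, from 0 to 9.3. A call has 1 to 8 rows; each row shifts and turns the pose as measured when the row begins; what a row does not reach is not made up. A row lasts 1/8 s, in which the tool goes at most 62.5 mm and 10.7 degrees, less where a joint would pass 70% of its speed; a pose out of reach is approached as far as the arm can. A call with a gripper value outside its range is refused whole. The fingers move at their own pace and stop on an object; "squeeze" is the grip in N (left out, the last holds). Time passes only in rows, so rows that do not move let the fingers close. It gives the time, the measured TCP pose, the force and the opening at its end, in the units of the state.
- read_state(): the state, without advancing time (a new reading comes with each control period).
- read_camera(name): name is "scene" or "top" or "wrist"; returns (picture, depth): 384x512x3 uint8, blue, green, red; 384x512 float32, m along the optical axis (not along the pixel's ray), 0 where there is no reading.
- camera_model(name): a dict with "intrinsics" (3x3 intrinsics, pixels), "R" (3x3) and "t" (3): a world point X has camera coordinates R X + t. Camera axes: x right, y down, z forward; pixel columns grow to the right and rows downward; lengths in m; the calibration is good to about 2 mm. A picture is of the moment at which its call begins: read the wrist's pose just before it. camera_model takes no time and is no camera call; for the wrist camera it gives the pose at the moment of the call.
- close_job(): hands the job in, once; it reports no verdict.
Trained networks look in the newest picture that a camera, given by its name, has taken for a name from the list of things; names that differ only in an ending like _2 or _b are one class to them, and where a whole thing is asked for, a point or a joint stands for the part that bears it (a point fixed in the world has none). Each returns a list of dicts, best first, with "conf" (0 to 1); they miss things now and then, are a little off and sometimes report something else, mostly with a low value. They report only what shows in the picture. A call takes as long as a camera call. They do not tell look-alikes from the thing itself.
- find_in(query, camera): "point" ([x, y, z] in m, in the coordinates of the camera as it stood for that picture, good to about 4 mm: the middle of the surface that is visible of it).
- cut_out(query, camera): "mask" (384x512 bool, what is visible of it).
- spot_point(query, camera): "point" ([x, y, z] in m, in the coordinates of the camera as it stood for that picture, good to about 4 mm: a listed point, or the origin of a listed thing).
The state is a dict: "t": time; "q": joint angles; "dq": joint speeds; "joint_torque": joint torques, N m; "tool_pos": TCP position; "orientation": TCP orientation; "force": force on the tool from outside, world axes, zero at the start; "wrist_torque": the same for the moment, N m; "opening": finger opening in m.
Only numpy, scipy, OpenCV 4.12 (cv2) and the standard library are available. Lean on these libraries where they do the work, as an engineer would, in place of code of your own. Each camera call takes 0.05 s, during which the arm holds its last target. There are 200 camera calls.

### The job

Lift the roller hanger with its freshly primed cover board out of the wooden block and set its two wheels gently on the rod of the drying stand, on the high stretch above the little sprung gate. Keep it on the rod and push it downhill through the gate, then let go once the gate has swung shut behind it, well before the end, so that it rolls down to the stop by itself and hangs there. Press on the stand with no more than a few newtons, and leave the paint jars and the journal where they are.

Things in the scene. Friction and masses are not known exactly. Their poses are not given: they have to be found in the camera images.
- hanger: Roller hanger, 0.2-0.3 kg, 208 mm tall, with a 6 mm thick, 80 wide, 72 high board fixed under it. Origin: middle of the board's lower edge; z up, y along its two wheels, x towards its open mouth. In mm: steel clip jaw x 3-15, z 52-70; aluminium back plate at x -20 to -16 (y +-28, z 70-164); cap z 150-166 (x -20 to 14, y +-31); black grip tab z 166-208, 10 thick (x), 30 wide (y).
- hanger_tab (a point): Point to grip: middle of the hanger's black tab, 188 mm above its origin; close the fingers along the hanger's x. The cap's top is 22 mm below this point.
- wheel_line (a point): Point on the hanger, 126 mm above its origin, midway between its two free-turning wheels (at y +-19 mm, axles along x) at the bottom of their grooves: the rod's top comes here. Grooves 13 mm wide; flanges 26 mm in diameter reach 4 mm below this point, 18 mm over both.
- mouth (a point): Middle of the hanger's mouth, 100 mm above its origin and 26 mm below wheel_line. The rod enters it sideways, from the hanger's +x side, between the flat steel foot (top 22 mm below this point, x -20 to 14 mm) and the wheels' flanges (22 mm above it).
- block: Fixed wooden parking block, 90 x 120 mm, 44 mm high, holding the hanger's board upright in a slot along its y: 7.6 mm wide, floor 8 mm and top 44 mm above the table. Origin: centre of its underside. The board comes out straight up.
- stand: Fixed drying stand; base 110 x 440 x 12 mm, origin at the centre of its underside, z up, y uphill. A round steel rod, 8 mm in diameter, runs over x = 0 between posts at y = +195 (228 high) and -195 (180 high), falling 7 degrees towards -y. Rod top: z = 180 mm + 0.1228 y, plus a hand-set shift of the whole rod, gate and stop of up to 12 mm up or down that no pose shows: feel or look for it.
- load_point (a point): Fixed point on the stand at x 0, y +110 mm, on the rod's top at its middle setting (the true top is up to 12 mm higher or lower): where wheel_line should be when the hanger is put on, good from y +95 to +125. Bring the hanger in from the stand's -x side, mouth towards +x, its y uphill, tilted with the rod.
- gate_point (a point): Where the gate's arm crosses over the rod: fixed on the stand at x 0, y +60 mm, 32 mm above the rod's top at its middle setting (the gate shifts with the rod). Arm 6 mm thick, 10 high, from its pivot at x +34 to x -14 mm, level with the hanger's cap. A bracket along x +31 to +37 from y 55 to 210 mm carries it, its top 18 mm below the arm's middle.
- gate (a joint): The sprung gate, on an upright pivot. 0 rad: shut, across the rod; grows as it swings downhill (limit 1.5). The spring shuts it: 0.064 N m at 0 and 0.08 N m more per rad. The hanger's cap pushes it open (some 2 to 6 N along the rail), it drags along the cap's +x side, and snaps shut behind when wheel_line is at about stand y -12 mm.
- rest_point (a point): Fixed point on the stand (x 0, y -121 mm) where wheel_line comes to rest, apart from the shift in height, when the hanger's cap touches the stop, an upright black rubber plate whose uphill face is at y -157 mm.
- jar_a: Bystander: closed paint jar, 72 mm across, 50 mm high; origin at its underside.
- jar_b: Bystander: closed paint jar, 72 mm across, 50 mm high; origin at its underside.
- journal: Bystander: closed pocket journal lying flat, 90 x 140 x 22 mm; origin at the centre of its underside.
Not all that is in view belongs to the job. There is more than one size of the hanger; the one meant has the size given above.

How it is judged:
On the way, in this order (a step that is already met when the one before it is completed fails the run):
1. the hanger's wheels stand on the rod above the shut gate (0.3 s) (contact force between hanger and stand above 0.3 N and y of wheel_line in the frame of stand between 0.09 and 0.15 m and x of wheel_line in the frame of stand between -0.006 and 0.006 m and z of wheel_line in the frame of stand between 0.175 and 0.214 m and value of joint gate below 0.1 rad), for 0.3 s.
2. the gate is pushed open with the hanger on the rod (value of joint gate above 0.5 rad and contact force between hanger and stand above 0.3 N and x of wheel_line in the frame of stand between -0.008 and 0.008 m), for 0.05 s.
3. the hanger is let go between the shut gate and the last 5 cm before the stop (value of joint gate below 0.15 rad and y of wheel_line in the frame of stand between -0.075 and 0.02 m and contact force between the fingers and hanger below 0.1 N), for 0.03 s.
At the end, for the whole second after the job is handed in: The hanger hangs by its wheels on the rod, at rest, within 10 mm of its place against the stop, less than 0.3 rad off upright, and the gate is shut behind it (horizontal distance between wheel_line and rest_point below 0.01 m and z of wheel_line in the frame of rest_point between -0.017 and 0.017 m and contact force between hanger and stand above 0.5 N and angle between hanger's own z axis and vertical below 0.3 rad and linear speed of hanger below 0.03 m/s and value of joint gate below 0.1 rad); the robot touches nothing.
It fails at once if the hanger is pressed on the stand with more than 18 N (its own run into the stop does not count) (contact force between hanger and stand above 18 N and y of wheel_line in the frame of stand above -0.08 m).
It fails at once if the gripper or arm pushes the stand with more than 10 N (contact force between the arm and stand above 10 N).
It fails at once if a paint jar or the journal is moved by more than 20 mm (distance of any of jar_a, jar_b, journal from where it was at the start of the episode above 0.02 m).
It also fails if it takes over 61 s, if anything falls off the work surface, if the arm or the gripper's body presses on something with over 40 N, if the wrist force passes 120 N, or if a joint passes its speed limit or range.

## Working session

There is one attempt and no reset: what is moved stays moved. The work goes in short steps, Python scripts to look and compute and a tool call to move; the robot and the scene stay as the last step left them, time stands still between calls to the robot, and variables do not carry over. Pictures are saved under pics/ and viewed, about 8 in all and at most 12, crops included, and the job is handed in when it is done.

Besides the shell and the picture viewer there is one more tool, called after "Request:" as a command line: name --argument value ..., lists and objects as JSON in quotes. apply_moves: Moves the arm, as the interface text tells. Its arguments: {"type":"object","properties":{"commands":{"type":"array"},"squeeze":{"type":"number"}},"required":["commands"]}

```bash
mkdir -p pics; ls
cat > h.py <<'E'
from plant import *
import numpy as np, cv2
from scipy.spatial.transform import Rotation as R
def w(p,cam):
    m=camera_model(cam); return np.array(m["R"]).T@(np.array(p)-np.array(m["t"]))
def cloud(depth,cam,m=None):
    m=m or camera_model(cam); K=np.array(m["intrinsics"]); v,u=np.mgrid[:384,:512]
    P=np.stack([(u-K[0,2])/K[0,0]*depth,(v-K[1,2])/K[1,1]*depth,depth],-1)
    return (P-np.array(m["t"]))@np.array(m["R"])
E
python3 - <<'E'
from h import *
s=read_state();print(s["t"],s["tool_pos"],s["orientation"],s["opening"])
for c in ["scene","top"]:
    im,d=read_camera(c); cv2.imwrite(f"pics/{c}0.png",im); np.save(c+"0.npy",d)
    print(c,np.round(w([0,0,0],c),3))
    for q in ["hanger","stand","block","hanger_tab","wheel_line","load_point","rest_point","gate_point","jar_a","journal"]:
        print(q,[(np.round(w(r["point"],c),3),round(r["conf"],2)) for r in spot_point(q,c)])
print(read_state()["t"])
E
```

```text
pics
0.0 [ 0.17190456 -0.57421439  0.19729858] [-3.10665160e+00 -4.54904811e-01  1.97787008e-04] 0.09279229272436133
scene [1.04  0.026 0.932]
hanger [(array([0.493, 0.294, 0.005]), 0.9), (array([ 0.602,  0.316, -0.003]), 0.82), (array([ 0.339,  0.318, -0.002]), 0.76), (array([0.491, 0.289, 0.102]), 0.38)]
stand [(array([ 0.586, -0.123,  0.002]), 0.81), (array([ 0.353,  0.061, -0.005]), 0.49), (array([ 0.582, -0.058,  0.219]), 0.2)]
block [(array([ 0.491,  0.298, -0.001]), 0.58)]
hanger_tab [(array([0.6  , 0.319, 0.132]), 0.96), (array([0.339, 0.316, 0.273]), 0.71), (array([0.492, 0.296, 0.193]), 0.61)]
wheel_line [(array([0.602, 0.32 , 0.088]), 0.77), (array([0.491, 0.289, 0.134]), 0.56)]
load_point [(array([ 0.576, -0.009,  0.194]), 0.85)]
rest_point [(array([ 0.601, -0.241,  0.167]), 0.85), (array([0.49 , 0.295, 0.197]), 0.53)]
gate_point [(array([ 0.582, -0.061,  0.224]), 0.65)]
jar_a [(array([ 0.397, -0.288, -0.001]), 0.59)]
journal [(array([ 0.352,  0.064, -0.004]), 0.91)]
top [0.289 0.025 1.404]
hanger [(array([ 0.338,  0.32 , -0.   ]), 0.9), (array([0.496, 0.29 , 0.008]), 0.76), (array([ 0.608,  0.316, -0.001]), 0.65), (array([ 0.366, -0.101,  0.002]), 0.18)]
stand [(array([ 0.587, -0.117, -0.001]), 0.88)]
block [(array([ 0.492,  0.298, -0.002]), 0.9)]
hanger_tab [(array([0.331, 0.316, 0.271]), 0.97), (array([0.493, 0.294, 0.196]), 0.84), (array([0.607, 0.318, 0.134]), 0.56)]
wheel_line [(array([0.492, 0.288, 0.136]), 0.86), (array([0.335, 0.316, 0.179]), 0.85), (array([0.598, 0.323, 0.091]), 0.63)]
load_point [(array([ 0.577, -0.011,  0.192]), 0.84), (array([0.491, 0.291, 0.196]), 0.56), (array([0.49 , 0.289, 0.103]), 0.29)]
rest_point [(array([ 0.598, -0.238,  0.167]), 0.65)]
gate_point [(array([ 0.581, -0.061,  0.217]), 0.72)]
jar_a [(array([ 0.398, -0.285, -0.001]), 0.94), (array([ 0.365, -0.106,  0.001]), 0.69)]
journal [(array([ 0.354,  0.06 , -0.003]), 0.79)]
1.1
```

View images.

View pics/scene0.png

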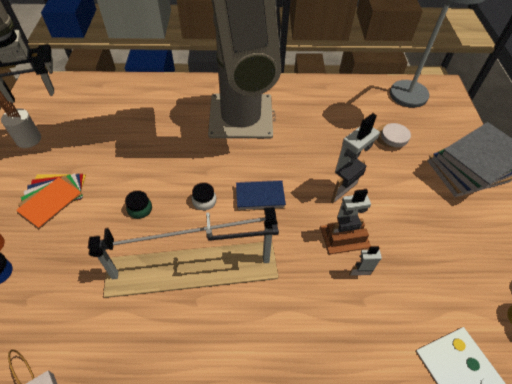

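View pics/top0.png

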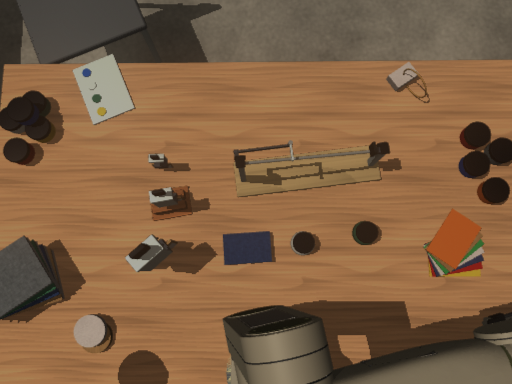

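Run:
```python
from h import *
T=cloud(np.load("top0.npy"),"top"); S=cloud(np.load("scene0.npy"),"scene")
for n,P in (("top",T),("scene",S)):
    P=P.reshape(-1,3)
    # hanger tab top / cap, block
    for lo,hi,nm in ((.205,.23,"tabtop"),(.168,.185,"cap"),(.04,.048,"block")):
        r=.09 if nm=="block" else .05
        m=(abs(P[:,0]-.492)<r)&(abs(P[:,1]-.294)<r)&(P[:,2]>lo)&(P[:,2]<hi)
        q=P[m]
        if len(q)>8:
            b=cv2.minAreaRect((q[:,:2]*1000).astype(np.float32)); print(n,nm,len(q),np.round(b[0],1),np.round(b[1],1),round(b[2],1),np.round(np.median(q[:,2]),4))
    # rod profile
    c,sn=np.cos(.102),np.sin(.102); d=P-np.array([.5865,-.119,0]); x=d[:,0]*c+d[:,1]*sn; y=-d[:,0]*sn+d[:,1]*c
    for yy in range(-180,190,30):
        m=(abs(y*1000-yy)<8)&(abs(x)<.02)&(P[:,2]>.13)&(P[:,2]<.225)
        if m.sum(): print(n,yy,m.sum(),"x",np.round(np.median(x[m])*1000,1),"ztop-nom",np.round(1000*np.percentile(P[m,2],[50,90,])-180-.1228*yy,1))
```

```text
top tabtop 51 [492.1 288.6] [10.6 29.4] 8.6 0.2145
top cap 213 [489.  288.3] [34.4 62.2] 9.8 0.173
top block 219 [490.6 294.7] [ 55. 100.] 10.1 0.0434
top -180 53 x 5.1 ztop-nom [18.  27.1]
top -150 26 x 4.0 ztop-nom [11.9 37.1]
top -120 18 x 4.6 ztop-nom [ 8.1 12.5]
top -90 16 x 3.4 ztop-nom [ 9.8 12.2]
top -60 17 x 3.0 ztop-nom [10.  11.9]
top -30 18 x 2.1 ztop-nom [ 9.7 12.6]
top 0 18 x 2.3 ztop-nom [ 9.4 12. ]
top 30 19 x 1.8 ztop-nom [ 9.8 11.1]
top 60 10 x 0.5 ztop-nom [ 9.1 15.6]
top 90 18 x 0.8 ztop-nom [ 9.3 13.2]
top 120 18 x 0.1 ztop-nom [ 9.  11.7]
top 150 18 x -1.7 ztop-nom [10.1 12.9]
top 180 26 x -1.8 ztop-nom [ 8.1 14.5]
scene tabtop 75 [492.  290.6] [11.5 30.1] 5.8 0.2146
scene cap 249 [488.4 290.3] [36.7 61.6] 9.6 0.1736
scene block 358 [490.8 296.1] [ 56.6 100.5] 9.7 0.0436
scene -180 110 x 9.3 ztop-nom [17.9 26.2]
scene -150 112 x 5.7 ztop-nom [22.9 46.1]
scene -120 25 x 3.9 ztop-nom [ 8.7 11.2]
scene -90 25 x 4.1 ztop-nom [ 8.5 10.6]
scene -60 26 x 3.4 ztop-nom [ 8.3 10.1]
scene -30 26 x 3.4 ztop-nom [ 9.1 10.8]
scene 0 25 x 2.9 ztop-nom [ 8.9 11.8]
scene 30 26 x 2.3 ztop-nom [ 9.4 10.9]
scene 60 13 x 1.9 ztop-nom [10.  10.8]
scene 90 25 x 1.6 ztop-nom [ 9.  11.5]
scene 120 27 x 0.7 ztop-nom [ 8.9 10.4]
scene 150 25 x 0.0 ztop-nom [ 9.1 10.5]
scene 180 59 x 8.2 ztop-nom [ 8.9 18.3]
```

The hanger to use is the middle one at (0.492, 0.2895), standing in the wooden block at yaw 0.17 with its mouth towards +x. The other two are the wrong height. The top view shows the stand with the gate arm near pixel (291,148) and the stop near (378,150). The depth puts the rod about 10 mm above its middle setting, with a stand yaw of about 0.12. I'm moving over now.

Request:
apply_moves --commands '[3.5, 4.5, 2.2, 0, 0, 0.181, 9.3, 3.5, 4.5, 2.2, 0, 0, 0.181, 9.3, 3.5, 4.5, 2.2, 0, 0, 0.181, 9.3, 3.5, 4.5, 2.2, 0, 0, 0.181, 9.3, 3.5, 4.5, 2.2, 0, 0, 0.181, 9.3, 3.5, 4.5, 2.2, 0, 0, 0.181, 9.3, 3.5, 4.5, 2.2, 0, 0, 0.181, 9.3, 3.5, 4.5, 2.2, 0, 0, 0.181, 9.3]' --squeeze 40

```text
t: 2.1
tool_pos: [0.4538, -0.2058, 0.3759]
orientation: [-1.98, -2.438, 0.004]
force: [0.3, -0.6, 0.6]
opening: 0.0929
```

Request:
apply_moves --commands '[0.5, 6.1, 0, 0, 0, 0, 9.3, 0.5, 6.1, 0, 0, 0, 0, 9.3, 0.5, 6.1, 0, 0, 0, 0, 9.3, 0.5, 6.1, 0, 0, 0, 0, 9.3, 0.5, 6.1, 0, 0, 0, 0, 9.3, 0.5, 6.1, 0, 0, 0, 0, 9.3, 0.5, 6.1, 0, 0, 0, 0, 9.3, 0.3, 5.5, 0, 0, 0, -0.035, 9.3]'

```text
t: 3.1
tool_pos: [0.4925, 0.2877, 0.379]
orientation: [2.017, 2.402, 0.003]
force: [0.3, 0.2, -0.4]
opening: 0.0932
```

```bash
cat > wr.py <<'E'
from h import *
def ang(s): v=s["orientation"]; Y=R.from_rotvec(v).as_matrix(); return np.arctan(Y[1,1]/Y[0,1]),Y[:,2]
s=read_state();print(s["t"],np.round(s["tool_pos"],4),ang(s),s["force"])
E
python3 - <<'E'
from wr import *
m=camera_model("wrist"); im,d=read_camera("wrist"); cv2.imwrite("pics/w1.png",im)
P=cloud(d,"wrist",m).reshape(-1,3); P=P[d.reshape(-1)>0]
for lo,hi,nm,r in ((.205,.23,"tabtop",.05),(.168,.185,"cap",.05),(.04,.048,"block",.09)):
    q=P[(abs(P[:,0]-.492)<r)&(abs(P[:,1]-.29)<r)&(P[:,2]>lo)&(P[:,2]<hi)]
    if len(q)>8:
        b=cv2.minAreaRect((q[:,:2]*1000).astype(np.float32)); print(nm,len(q),np.round(b[0],1),np.round(b[1],1),round(b[2],1),np.round(np.median(q[:,2]),4))
print(read_state()["tool_pos"])
E
```

```text
3.1 [0.4925 0.2877 0.379 ] (np.float64(0.1740251605516525), array([ 0.00521145, -0.00216915, -0.99998407])) [ 0.29053686  0.16571216 -0.40635808]
tabtop 167 [492.3 289.6] [ 7.9 29.6] 9.9 0.2159
cap 804 [488.8 289.2] [33.3 61.3] 10.5 0.174
block 651 [491.1 295.7] [54.9 98.3] 10.8 0.0439
[0.49130685 0.2935882  0.37742607]
```

View pics/w1.png

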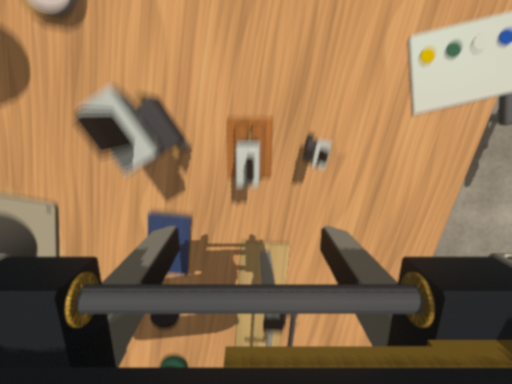

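The wrist view confirms it: the tab is in the picture near (248,170), and the wrist and fixed-camera positions agree to about 1 mm. I'm descending.

Request:
apply_moves --commands '[0.1, -0.4, -5, 0, 0, 0, 9.3, 0, 0, -5, 0, 0, 0, 9.3, 0, 0, -4, 0, 0, 0, 9.3, 0, 0, 0, 0, 0, 0, 9.3]'

```text
t: 3.65
tool_pos: [0.491, 0.2925, 0.2339]
orientation: [2.01, 2.412, 0.005]
force: [0.8, 0.4, 0.1]
opening: 0.0927
```

```bash
python3 wr.py
```

```text
3.65 [0.491  0.2925 0.2339] (np.float64(0.1813024908718247), array([ 0.00346331,  0.00109427, -0.9999934 ])) [0.79513698 0.44961041 0.07603373]
```

Request:
apply_moves --commands '[0.1, -0.3, -2.7, 0, 0, 0, 9.3, 0, 0, -2.4, 0, 0, 0, 9.3, 0, 0, 0, 0, 0, 0, 9.3]'

```text
t: 4.03
tool_pos: [0.4951, 0.2905, 0.1893]
orientation: [2.008, 2.409, 0.017]
force: [0.6, 0.0, 0.2]
opening: 0.0935
```

Request:
apply_moves --commands '[-0.2, -0.1, -0.8, 0, 0, 0, 9.3, 0, 0, 0, 0, 0, 0, 9.3]'

```text
t: 4.28
tool_pos: [0.4949, 0.2903, 0.1853]
orientation: [2.007, 2.407, 0.024]
force: [0.9, -0.8, -0.9]
opening: 0.0929
```

```bash
python3 wr.py
```

```text
4.275 [0.4949 0.2903 0.1853] (np.float64(0.18084181131327626), array([ 0.01597111,  0.00701179, -0.99984787])) [ 0.93387225 -0.81260322 -0.90490627]
```

Request:
apply_moves --commands '[-0.25, -0.1, -0.5, -0.007, 0.016, 0, 9.3, 0, 0, 0, 0, 0, 0, 9.3]'

```text
t: 4.53
tool_pos: [0.4931, 0.2896, 0.1819]
orientation: [2.011, 2.413, 0.002]
force: [0.2, 0.2, 0.6]
opening: 0.093
```

```bash
python3 wr.py; sleep 0
```

```text
4.525 [0.4931 0.2896 0.1819] (np.float64(0.18087262804014165), array([ 1.14865269e-03,  6.02307748e-04, -9.99999159e-01])) [0.24189035 0.1880347  0.57008215]
```

Aligned. Closing.

Request:
apply_moves --commands '[-0.05, 0, 0, 0, 0, 0, 0, 0, 0, 0, 0, 0, 0, 0, 0, 0, 0, 0, 0, 0, 0, 0, 0, 0, 0, 0, 0, 0, 0, 0, 0, 0, 0, 0, 0]' --squeeze 40

```text
t: 5.15
tool_pos: [0.4927, 0.2898, 0.1821]
orientation: [2.011, 2.413, 0.002]
force: [-0.1, -0.2, -0.7]
opening: 0.0479
```

```bash
python3 wr.py
```

```text
5.15 [0.4927 0.2898 0.1821] (np.float64(0.1810081342326829), array([ 1.37387873e-03,  7.41573731e-04, -9.99998781e-01])) [-0.09795365 -0.24266249 -0.71554204]
```

Request:
apply_moves --commands '[0, 0, 0, 0, 0, 0, 0, 0, 0, 0, 0, 0, 0, 0, 0, 0, 0, 0, 0, 0, 0, 0, 0, 0, 0, 0, 0, 0, 0, 0, 0, 0, 0, 0, 0]'

```text
t: 5.78
tool_pos: [0.4926, 0.2897, 0.1821]
orientation: [2.011, 2.413, 0.002]
force: [0.3, 0.1, 0.3]
opening: 0.0094
```

Gripped. Lifting straight up, slowly at first.

Request:
apply_moves --commands '[0, 0, 0.5, 0, 0, 0, 0, 0, 0, 1, 0, 0, 0, 0, 0, 0, 1.5, 0, 0, 0, 0, 0, 0, 1.5, 0, 0, 0, 0, 0, 0, 1.5, 0, 0, 0, 0, 0, 0, 2, 0, 0, 0, 0, 0, 0, 2, 0, 0, 0, 0, 0, 0, 2, 0, 0, 0, 0]'

```text
t: 6.78
tool_pos: [0.4917, 0.2893, 0.3096]
orientation: [2.012, 2.413, 0.001]
force: [0.7, 0.3, -1.2]
opening: 0.0094
```

```bash
python3 wr.py
python3 - <<'E'
from h import *
im,d=read_camera("scene"); cv2.imwrite("pics/s2.png",cv2.resize(im[130:330,80:420],None,fx=2.3,fy=2.3))
print(read_state()["tool_pos"],read_state()["force"])
E
```

```text
6.775 [0.4917 0.2893 0.3096] (np.float64(0.18098014889892988), array([ 3.31808201e-04,  2.91265288e-04, -9.99999903e-01])) [ 0.71482067  0.32034429 -1.16290095]
[0.49264689 0.28979331 0.31321702] [-1.19276189 -0.08895991  0.76888998]
```

View pics/s2.png

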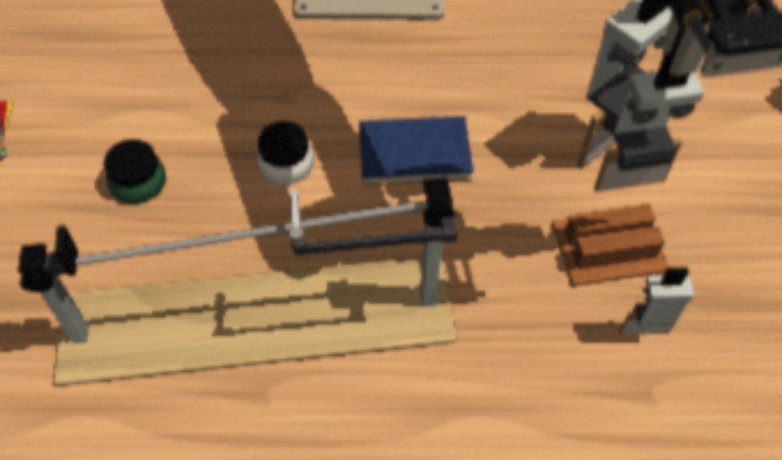

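Lifted cleanly. I'm carrying it to the stand's -x side, tilting it with the rod on the way.

Request:
apply_moves --commands '[0, -3.9, 0, 0.0152, 0.0018, -0.0075, 0, 0, -3.9, 0, 0.0152, 0.0018, -0.0075, 0, 0, -3.9, 0, 0.0152, 0.0018, -0.0075, 0, 0, -3.9, 0, 0.0152, 0.0018, -0.0075, 0, 0, -3.9, -0.5, 0.0152, 0.0018, -0.0075, 0, 0, -3.9, -0.5, 0.0152, 0.0018, -0.0075, 0, 0, -3.9, -0.5, 0.0152, 0.0018, -0.0075, 0, 0, -3.9, -0.5, 0.0152, 0.0018, -0.0075, 0]'

```text
t: 7.82
tool_pos: [0.4922, -0.0283, 0.2979]
orientation: [-2.021, -2.291, -0.15]
force: [1.5, 0.3, -2.4]
opening: 0.0097
```

```bash
cat > tgt.py <<'E'
# where wheel_line is (stand frame, z above rod top) from the arm's pose
from h import *
import sys
L=.048; A=.121; O=np.array([.5888,-.1188,0]); Z0=.1897
S=R.from_euler('z',A).as_matrix()
def report(n=0):
    for _ in range(n): read_camera("wrist")
    s=read_state(); M=R.from_rotvec(s["orientation"]).as_matrix(); p=np.array(s["tool_pos"])-L*M[:,2]*-1
    q=S.T@(p-O); D=S.T@np.column_stack([M[:,1]*np.sign(M[0,1]),np.cross(-M[:,2],M[:,1]*np.sign(M[0,1])),-M[:,2]])
    e=(R.from_matrix(D)).as_rotvec()@np.eye(3)
    err=R.from_matrix(D)*R.from_euler('x',.122).inv()
    print("t",round(s["t"],2),"stand x,y mm",np.round(q[:2]*1000,1),"above rod mm",round(1000*(q[2]-Z0-.1228*q[1]),1),"turn to fix (world)",np.round(S@(err.inv().as_rotvec()),3),"F",np.round(s["force"],1),"open",round(s["opening"],4))
if __name__=="__main__": report(int(sys.argv[1]) if len(sys.argv)>1 else 0)
E
python3 tgt.py; python3 tgt.py 1;python3 tgt.py 1
```

```text
t 7.83 stand x,y mm [-84.1 107.6] above rod mm 47.4 turn to fix (world) [-0.007  0.018 -0.003] F [ 1.5  0.3 -2.4] open 0.0097
t 7.88 stand x,y mm [-85.1 103. ] above rod mm 46.8 turn to fix (world) [-0.005  0.016  0.   ] F [-1.5 -4.8 -3.8] open 0.0095
t 7.92 stand x,y mm [-84.8 105.2] above rod mm 46.8 turn to fix (world) [-0.006  0.016  0.001] F [-0.3  0.4 -3. ] open 0.0098
```

Request:
apply_moves --commands '[0, 0.4, -1.2, -0.006, 0.016, 0, 0, 0, 0, -1.2, 0, 0, 0, 0, 0, 0, 0, 0, 0, 0, 0, 0, 0, 0, 0, 0, 0, 0]'

```text
t: 8.43
tool_pos: [0.4917, -0.0241, 0.2713]
orientation: [-2.019, -2.282, -0.121]
force: [0.3, 0.2, -2.2]
opening: 0.0101
```

```bash
python3 tgt.py
python3 - <<'E'
from h import *
m=camera_model("scene"); im,d=read_camera("scene"); cv2.imwrite("pics/s3.png",cv2.resize(im[130:330,80:420],None,fx=2.3,fy=2.3))
for q in ["wheel_line","mouth","load_point"]:
    print(q,[(np.round(w(r["point"],"scene"),3),round(r["conf"],2)) for r in spot_point(q,"scene")])
P=cloud(d,"scene").reshape(-1,3); q=(P-[.5888,-.1188,0])@R.from_euler('z',.121).as_matrix()
for yy in (20,90,110,130):
    k=(abs(q[:,1]*1000-yy)<6)&(abs(q[:,0])<.02)&(abs(q[:,2]-.19-.1228*q[:,1])<.02)
    print(yy,k.sum(),np.round(np.median(q[k,0])*1000,1),np.round(1000*np.percentile(q[k,2]-.1897-.1228*q[k,1],[50,90]),1))
E
python3 tgt.py
```

```text
t 8.43 stand x,y mm [-85.  111.5] above rod mm 20.2 turn to fix (world) [ 0.    -0.002 -0.001] F [ 0.3  0.2 -2.2] open 0.0101
wheel_line [(array([0.334, 0.317, 0.179]), 0.71), (array([ 0.491, -0.019,  0.222]), 0.66), (array([0.6  , 0.318, 0.09 ]), 0.59)]
mouth [(array([0.605, 0.32 , 0.066]), 0.71), (array([ 0.488, -0.017,  0.196]), 0.58), (array([0.339, 0.318, 0.144]), 0.55), (array([ 0.492, -0.021,  0.282]), 0.46)]
load_point [(array([ 0.577, -0.011,  0.192]), 0.94), (array([ 0.491, -0.021,  0.285]), 0.39)]
20 17 0.9 [-0.  2.]
90 19 1.4 [-0.9  0.9]
110 19 1.2 [-0.5  1.4]
130 18 0.8 [-1.7  1.9]
t 8.62 stand x,y mm [-84.8 110.9] above rod mm 20.7 turn to fix (world) [ 0.001 -0.001 -0.   ] F [-0.3  0.5 -2.9] open 0.0101
```

View pics/s3.png

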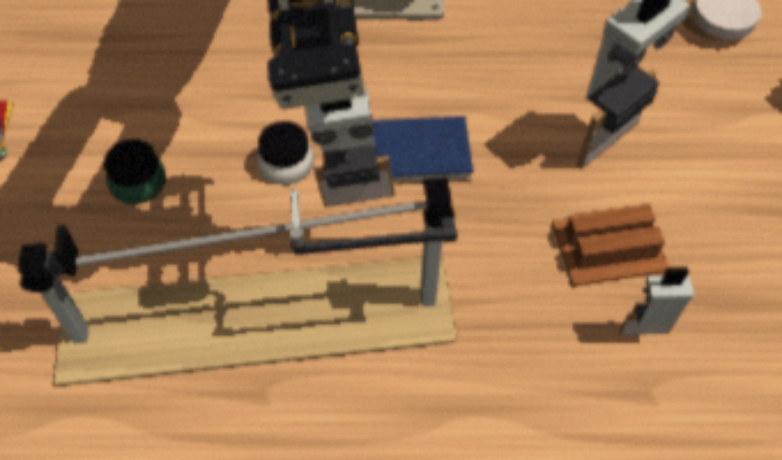

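The picture shows the hanger upright next to the rod, mouth towards it (hanger near (345,155), rod at (350,212)). I'm sliding it in sideways.

Request:
apply_moves --commands '[1.2, 0.14, 0.02, 0, 0, 0, 0, 1.2, 0.14, 0, 0, 0, 0, 0, 1.2, 0.14, 0.0, 0, 0, 0, 0, 1.2, 0.14, 0, 0, 0, 0, 0, 1.2, 0.14, 0, 0, 0, 0, 0, 0, 0, 0, 0, 0, 0, 0]'

```text
t: 9.38
tool_pos: [0.5573, -0.0173, 0.2719]
orientation: [-2.021, -2.282, -0.123]
force: [0.8, -0.9, -2.5]
opening: 0.0095
```

```bash
python3 tgt.py
```

```text
t 9.38 stand x,y mm [-19.  110.3] above rod mm 21.0 turn to fix (world) [ 0.001  0.    -0.   ] F [ 0.8 -0.9 -2.5] open 0.0095
```

Request:
apply_moves --commands '[0.95, 0.12, 0, 0, 0, 0, 0, 0.9, 0.1, 0, 0, 0, 0, 0, 0, 0, 0, 0, 0, 0, 0]'

```text
t: 9.75
tool_pos: [0.5768, -0.015, 0.2719]
orientation: [-2.021, -2.282, -0.122]
force: [0.3, -0.2, -2.1]
opening: 0.0097
```

```bash
python3 tgt.py; python3 tgt.py 1; python3 tgt.py 1; python3 tgt.py 1
```

```text
t 9.75 stand x,y mm [  0.6 110.3] above rod mm 21.0 turn to fix (world) [ 0.001 -0.    -0.   ] F [ 0.3 -0.2 -2.1] open 0.0097
t 9.8 stand x,y mm [  0.4 110.3] above rod mm 21.1 turn to fix (world) [ 0.001 -0.    -0.   ] F [-0.4  0.4 -2.3] open 0.0098
t 9.85 stand x,y mm [  0.2 110.2] above rod mm 21.1 turn to fix (world) [ 0.001 -0.    -0.   ] F [ 0.4  0.2 -2.5] open 0.0092
t 9.9 stand x,y mm [1.000e-01 1.103e+02] above rod mm 21.2 turn to fix (world) [ 0.001 -0.    -0.   ] F [-0.5 -0.2 -2. ] open 0.0095
```

Request:
apply_moves --commands '[0.03, 0, -0.8, 0, 0, 0, 0, 0, 0, -0.7, 0, 0, 0, 0, 0, 0, 0, 0, 0, 0, 0]'

```text
t: 10.28
tool_pos: [0.576, -0.0152, 0.2557]
orientation: [-2.021, -2.281, -0.122]
force: [0.7, -0.3, -1.8]
opening: 0.0095
```

```bash
python3 tgt.py
```

```text
t 10.28 stand x,y mm [ -0.2 110.2] above rod mm 4.8 turn to fix (world) [ 0.001 -0.001  0.   ] F [ 0.7 -0.3 -1.8] open 0.0095
```

Request:
apply_moves --commands '[0.03, 0, -0.15, 0, 0, 0, 0, 0, 0, -0.1, 0, 0, 0, 0, 0, 0, 0, 0, 0, 0, 0]'

```text
t: 10.65
tool_pos: [0.5763, -0.0152, 0.2533]
orientation: [-2.021, -2.281, -0.122]
force: [0.9, -0.4, -3.1]
opening: 0.0099
```

```bash
python3 tgt.py;python3 tgt.py 1;python3 tgt.py 1
```

```text
t 10.65 stand x,y mm [1.000e-01 1.101e+02] above rod mm 2.4 turn to fix (world) [ 0.001 -0.001  0.   ] F [ 0.9 -0.4 -3.1] open 0.0099
t 10.7 stand x,y mm [1.000e-01 1.102e+02] above rod mm 2.4 turn to fix (world) [ 0.001 -0.     0.   ] F [ 0.3 -0.4 -2.9] open 0.0096
t 10.75 stand x,y mm [1.000e-01 1.101e+02] above rod mm 2.5 turn to fix (world) [ 0.001 -0.     0.   ] F [-0.1  1.  -2.9] open 0.0093
```

Request:
apply_moves --commands '[0, 0, -0.1, 0, 0, 0, 0, 0, 0, 0, 0, 0, 0, 0]'

```text
t: 11.0
tool_pos: [0.5765, -0.0152, 0.2525]
orientation: [-2.022, -2.282, -0.122]
force: [-0.9, 0.2, -1.9]
opening: 0.0097
```

Request:
apply_moves --commands '[0, 0, -0.07, 0, 0, 0, 0, 0, 0, 0, 0, 0, 0, 0]'

```text
t: 11.25
tool_pos: [0.5765, -0.0152, 0.2518]
orientation: [-2.022, -2.282, -0.123]
force: [0.2, -0.5, -1.7]
opening: 0.0096
```

```bash
python3 tgt.py;python3 tgt.py 1;python3 tgt.py 1
```

```text
t 11.25 stand x,y mm [  0.3 110.1] above rod mm 1.0 turn to fix (world) [0.001 0.    0.   ] F [ 0.2 -0.5 -1.7] open 0.0096
t 11.3 stand x,y mm [  0.3 110.1] above rod mm 1.0 turn to fix (world) [0.001 0.    0.   ] F [-0.7  0.4 -2.6] open 0.0092
t 11.35 stand x,y mm [  0.3 110.1] above rod mm 1.0 turn to fix (world) [0.001 0.    0.   ] F [ 0.4 -0.1 -2.4] open 0.0094
```

Request:
apply_moves --commands '[0, 0, -0.07, 0, 0, 0, 0, 0, 0, 0, 0, 0, 0, 0]'

```text
t: 11.6
tool_pos: [0.5767, -0.0153, 0.2516]
orientation: [-2.022, -2.282, -0.123]
force: [-0.4, 0.4, -0.2]
opening: 0.0096
```

Request:
apply_moves --commands '[0, 0, -0.06, 0, 0, 0, 0, 0, 0, 0, 0, 0, 0, 0]'

```text
t: 11.85
tool_pos: [0.5768, -0.0154, 0.2514]
orientation: [-2.022, -2.283, -0.124]
force: [-0.7, -0.3, -0.6]
opening: 0.0094
```

```bash
python3 tgt.py;python3 tgt.py 1;python3 tgt.py 1
```

```text
t 11.85 stand x,y mm [  0.6 109.9] above rod mm 0.6 turn to fix (world) [0.001 0.001 0.   ] F [-0.7 -0.3 -0.6] open 0.0094
t 11.9 stand x,y mm [  0.6 109.9] above rod mm 0.6 turn to fix (world) [0.001 0.001 0.   ] F [-1.3  0.3 -0.9] open 0.0097
t 11.95 stand x,y mm [  0.6 109.9] above rod mm 0.5 turn to fix (world) [0.001 0.001 0.   ] F [-1.1 -0.3  0.3] open 0.0093
```

Request:
apply_moves --commands '[-0.03, 0, -0.05, 0, 0, 0, 0, 0, 0, -0.04, 0, 0, 0, 0, 0, 0, -0.03, 0, 0, 0, 0, 0, 0, -0.03, 0, 0, 0, 0]'

```text
t: 12.45
tool_pos: [0.5769, -0.0155, 0.2512]
orientation: [-2.023, -2.284, -0.125]
force: [-1.6, -0.9, 3.4]
opening: 0.0098
```

```bash
python3 tgt.py;python3 tgt.py 1;python3 tgt.py 1
python3 - <<'E'
from h import *
im,d=read_camera("scene"); cv2.imwrite("pics/s4.png",cv2.resize(im[160:310,130:330],None,fx=4,fy=4,interpolation=cv2.INTER_CUBIC))
E
```

```text
t 12.45 stand x,y mm [  0.8 109.7] above rod mm 0.4 turn to fix (world) [0.002 0.003 0.   ] F [-1.6 -0.9  3.4] open 0.0098
t 12.5 stand x,y mm [  0.9 109.7] above rod mm 0.3 turn to fix (world) [0.002 0.003 0.   ] F [-1.8 -0.7  3.7] open 0.0096
t 12.55 stand x,y mm [  0.9 109.7] above rod mm 0.3 turn to fix (world) [0.002 0.003 0.   ] F [-1.6 -1.1  3.7] open 0.0097
```

View pics/s4.png

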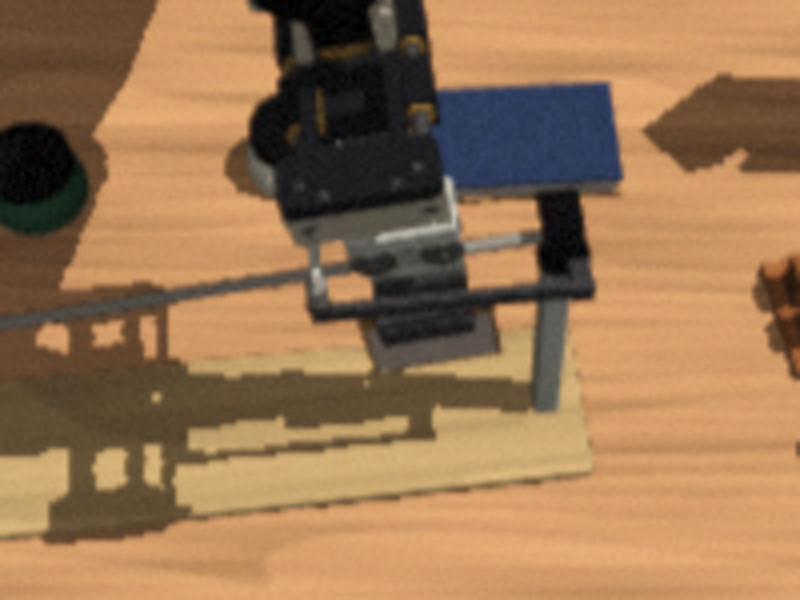

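The wheels sit on the rod uphill of the shut gate (wheels near (375,262) and (440,250), gate arm at (318,285)), pressed with about 6 N. I'll ease off a little and start downhill.

Request:
apply_moves --commands '[-0.06, 0, 0.06, -0.002, -0.003, 0, 0, 0.06, -0.6, -0.07, 0, 0, 0, 0, 0.07, -0.6, -0.074, 0, 0, 0, 0]'

```text
t: 12.98
tool_pos: [0.5778, -0.0277, 0.2497]
orientation: [-2.025, -2.288, -0.126]
force: [-0.2, 0.1, 1.6]
opening: 0.0096
```

```bash
python3 tgt.py
```

```text
t 12.97 stand x,y mm [ 0.4 97.4] above rod mm 0.4 turn to fix (world) [ 0.003  0.007 -0.   ] F [-0.2  0.1  1.6] open 0.0096
```

Request:
apply_moves --commands '[0.06, -0.7, -0.085, 0.003, 0.006, 0, 0, 0.08, -0.7, -0.086, 0, 0, 0, 0, 0.08, -0.7, -0.086, 0, 0, 0, 0]'

```text
t: 13.35
tool_pos: [0.5803, -0.0481, 0.2472]
orientation: [-2.017, -2.281, -0.128]
force: [-0.7, 5.8, 2.8]
opening: 0.0092
```

```bash
python3 tgt.py
```

```text
t 13.35 stand x,y mm [ 0.1 77.3] above rod mm 0.4 turn to fix (world) [-0.004  0.    -0.002] F [-0.7  5.8  2.8] open 0.0092
```

Request:
apply_moves --commands '[0.08, -0.7, -0.07, -0.004, 0, 0, 0, 0.08, -0.7, -0.085, 0, 0, 0, 0, 0.08, -0.7, -0.085, 0, 0, 0, 0]'

```text
t: 13.72
tool_pos: [0.5826, -0.0698, 0.2445]
orientation: [-2.017, -2.283, -0.124]
force: [-0.6, 6.6, 3.2]
opening: 0.0096
```

```bash
python3 tgt.py
```

```text
t 13.72 stand x,y mm [-0.2 55.2] above rod mm 0.4 turn to fix (world) [-0.001 -0.001 -0.002] F [-0.6  6.6  3.2] open 0.0096
```

Request:
apply_moves --commands '[0.08, -0.7, -0.06, 0, 0, 0, 0, 0.08, -0.7, -0.085, 0, 0, 0, 0, 0.08, -0.7, -0.085, 0, 0, 0, 0]'

```text
t: 14.1
tool_pos: [0.5847, -0.0935, 0.2416]
orientation: [-2.019, -2.282, -0.121]
force: [-1.5, 2.1, 1.6]
opening: 0.0097
```

```bash
python3 tgt.py
```

```text
t 14.1 stand x,y mm [-1.1 31.4] above rod mm 0.4 turn to fix (world) [ 0.    -0.002 -0.001] F [-1.5  2.1  1.6] open 0.0097
```

Request:
apply_moves --commands '[0.13, -0.7, -0.08, 0, 0, 0, 0, 0.09, -0.7, -0.085, 0, 0, 0, 0, 0.09, -0.7, -0.085, 0, 0, 0, 0]'

```text
t: 14.48
tool_pos: [0.5877, -0.1164, 0.2387]
orientation: [-2.019, -2.281, -0.12]
force: [-2.3, 1.5, 2.9]
opening: 0.0095
```

```bash
python3 tgt.py
```

```text
t 14.47 stand x,y mm [-1.   8.3] above rod mm 0.4 turn to fix (world) [ 0.001 -0.003 -0.001] F [-2.3  1.5  2.9] open 0.0095
```

Request:
apply_moves --commands '[0.12, -0.7, -0.07, 0, 0, 0, 0, 0.09, -0.7, -0.085, 0, 0, 0, 0, 0.09, -0.7, -0.085, 0, 0, 0, 0, 0.09, -0.7, -0.085, 0, 0, 0, 0, 0.06, -0.5, -0.06, 0, 0, 0, 0, 0, 0, 0, 0, 0, 0, 0]'

```text
t: 15.22
tool_pos: [0.5924, -0.1535, 0.2342]
orientation: [-2.022, -2.281, -0.118]
force: [-0.3, -1.3, 1.1]
opening: 0.0095
```

```bash
python3 tgt.py;  python3 - <<'E'
from h import *
im,d=read_camera("scene"); cv2.imwrite("pics/s5.png",cv2.resize(im[160:310,100:300],None,fx=4,fy=4,interpolation=cv2.INTER_CUBIC))
E
python3 tgt.py
```

```text
t 15.22 stand x,y mm [ -0.7 -29.1] above rod mm 0.5 turn to fix (world) [ 0.003 -0.003  0.   ] F [-0.3 -1.3  1.1] open 0.0095
t 15.28 stand x,y mm [ -0.7 -29. ] above rod mm 0.5 turn to fix (world) [ 0.002 -0.003  0.   ] F [-0.5 -0.9  0.2] open 0.0097
```

View pics/s5.png

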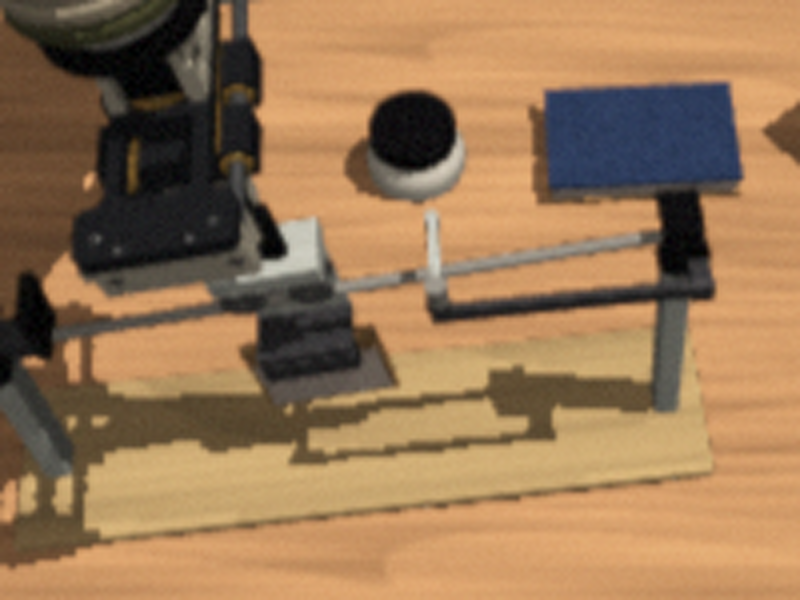

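The gate is back across the rod (arm at (433,245)) and the hanger is clear below it at y = -29 mm. Letting go.

Request:
apply_moves --commands '[0, 0, 0, 0, 0, 0, 5, 0, 0, 0, 0, 0, 0, 5, 0, 0, 0, 0, 0, 0, 5, 0, 0, 0, 0, 0, 0, 5, 0, 0, 0, 0, 0, 0, 5, 0, 0, 0, 0, 0, 0, 5]'

```text
t: 16.02
tool_pos: [0.5929, -0.1521, 0.2341]
orientation: [-2.02, -2.282, -0.119]
force: [0.2, -0.0, 0.1]
opening: 0.0496
```

```bash
python3 tgt.py;  python3 - <<'E'
from h import *
im,d=read_camera("scene"); cv2.imwrite("pics/s6.png",cv2.resize(im[160:310,80:280],None,fx=4,fy=4,interpolation=cv2.INTER_CUBIC))
for q in ["wheel_line","rest_point"]:
    print(q,[(np.round(w(r["point"],"scene"),3),round(r["conf"],2)) for r in spot_point(q,"scene")])
E
```

```text
t 16.02 stand x,y mm [ -0.1 -27.8] above rod mm 0.2 turn to fix (world) [ 0.002 -0.002 -0.001] F [ 0.2 -0.   0.1] open 0.0496
wheel_line [(array([ 0.604, -0.236,  0.173]), 0.92), (array([0.334, 0.319, 0.179]), 0.86), (array([0.604, 0.32 , 0.09 ]), 0.8), (array([ 0.352,  0.062, -0.001]), 0.22)]
rest_point [(array([ 0.6  , -0.237,  0.169]), 0.95), (array([ 0.357,  0.063, -0.002]), 0.67)]
```

View pics/s6.png

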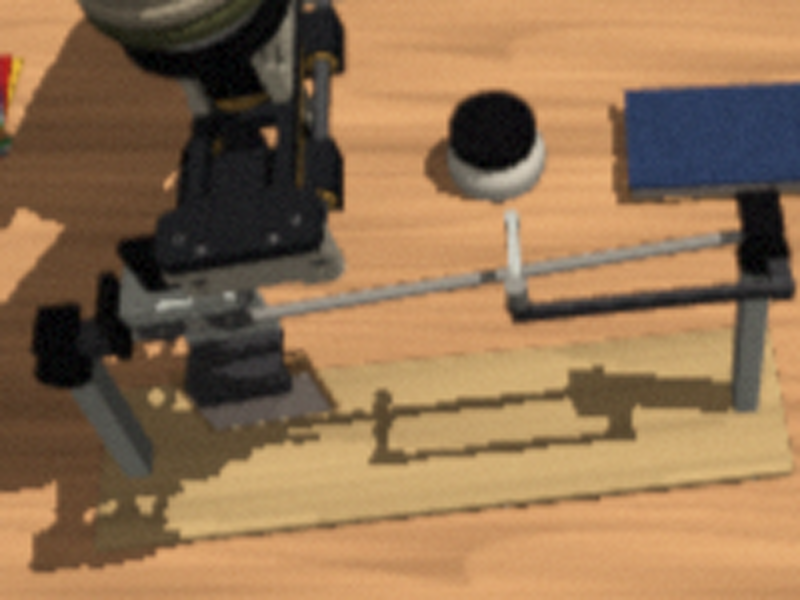

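The hanger rolled to the stop and hangs there, and the gate is shut. I'm raising the gripper clear, letting the hanger settle, then checking again.

Request:
apply_moves --commands '[0, 0.3, 2, 0, 0, 0, 5, 0, 0.3, 3, 0, 0, 0, 5, 0, 0, 4, 0, 0, 0, 5, 0, 0, 4, 0, 0, 0, 5, 0, 0, 3, 0, 0, 0, 5, 0, 0, 0, 0, 0, 0, 5, 0, 0, 0, 0, 0, 0, 5, 0, 0, 0, 0, 0, 0, 5]'

```text
t: 17.18
tool_pos: [0.5915, -0.1443, 0.4059]
orientation: [-2.022, -2.286, -0.122]
force: [-0.0, -0.0, 0.3]
opening: 0.05
```

Request:
apply_moves --commands '[0, 0, 0, 0, 0, 0, 5, 0, 0, 0, 0, 0, 0, 5, 0, 0, 0, 0, 0, 0, 5, 0, 0, 0, 0, 0, 0, 5, 0, 0, 0, 0, 0, 0, 5, 0, 0, 0, 0, 0, 0, 5, 0, 0, 0, 0, 0, 0, 5, 0, 0, 0, 0, 0, 0, 5]'

```text
t: 18.18
tool_pos: [0.5908, -0.144, 0.4029]
orientation: [-2.019, -2.282, -0.119]
force: [-0.5, -0.6, -0.5]
opening: 0.0499
```

Run:
```python
from h import *
a=[]
for i in range(3):
    im,d=read_camera("scene"); a.append(im.astype(int))
    print([(np.round(w(r["point"],"scene"),3),round(r["conf"],2)) for r in spot_point("wheel_line","scene")][:2])
print("changed px",(abs(a[0]-a[2]).max(2)>40)[160:310,80:280].sum())
cv2.imwrite("pics/s7.png",cv2.resize(im[160:310,80:280],None,fx=4,fy=4,interpolation=cv2.INTER_CUBIC))
for q in ["jar_a","journal"]: print(q,[np.round(w(r["point"],"scene"),3) for r in spot_point(q,"scene")])
```

```text
[(array([ 0.603, -0.242,  0.175]), 0.88), (array([0.334, 0.32 , 0.183]), 0.7)]
[(array([0.604, 0.319, 0.09 ]), 0.82), (array([0.334, 0.319, 0.18 ]), 0.78)]
[(array([ 0.604, -0.239,  0.174]), 0.96), (array([0.333, 0.313, 0.179]), 0.8)]
changed px 0
jar_a [array([ 0.373, -0.105, -0.002]), array([ 0.394, -0.291, -0.   ])]
journal [array([ 0.352,  0.063, -0.002])]
```

View pics/s7.png

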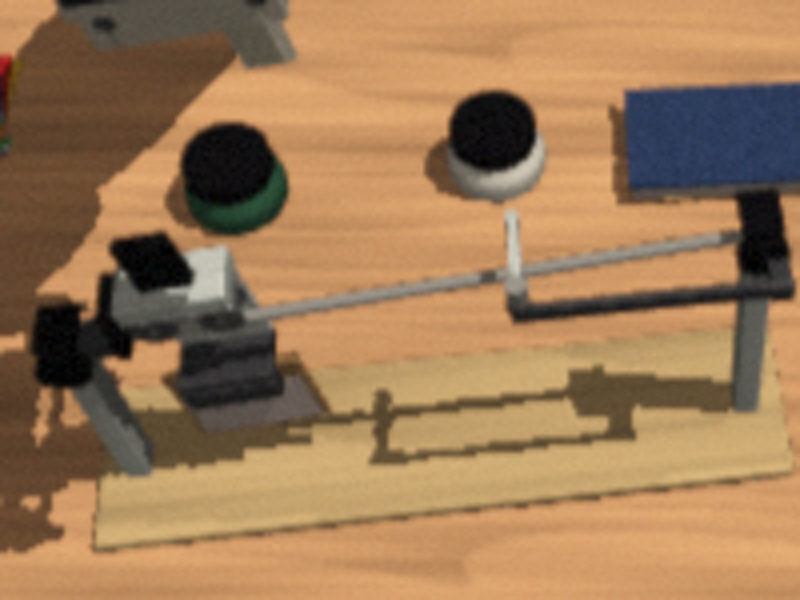

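The hanger is at rest on the rod against the stop, the gate is shut and the gripper is clear. Handing in.

```bash
python3 -c "
from plant import *
print(close_job())"
```

```text
the job is handed in; nothing more can be done
None
```

The hanger is hanging on the rod against the stop with the gate shut behind it, and I handed the job in after about 18 s of the 61 s allowed.

- **On the rod:** I lifted the hanger out of the block and set it down at stand y of about +110 mm. The depth images showed the rod about 10 mm above its middle setting, and the contact felt on lowering agreed.
- **Force on the stand:** The steady press was about 4–6 N, a little more than "a few newtons". Pushing through the gate added up to about 6.6 N along the rail. Both stayed under the 18 N limit.
- **Release:** I let go at y of about -29 mm, after a picture showed the gate shut again. The hanger then rolled to the stop by itself.

**Last checks:** The wheel line was found about 4 mm horizontally from the network's rest point, which is about the accuracy of those readings. There was no motion between the last pictures, and the gate lay across the rod. The jars and the journal were where they started, to within about 8 mm of network noise. One of the three final wheel-line readings picked out the look-alike hangers and missed the right one; the other two agreed to about 3 mm.

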